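Tighten the stand's cap and present the cast pot bracket above it

ROBOT

A 7-joint arm with a two-finger parallel gripper is mounted at the origin on the work surface. World frame = base frame: x ahead of the robot, y to its left, z up, the work surface at z = 0. Lengths are in m, angles in rad, forces in N, time in s.
With the tool pointing down it reaches from about 0.425 to 0.975 m from the base axis. Payload 16.7 kg.
Tool frame: the origin (TCP) lies at the very end of the fingers, on their centre line; the grasp point (between the pads) lies 19 mm behind it; z points along the fingers, y is the line along which they close (so a half turn about z gives the same grasp; the last joint's range is limited). The gripper opens to 85 mm and grips with 20 to 120 N. Pads are 22 mm wide; open, the fingers measure 114 mm over their backs; the gripper's body (76 mm by 85 mm) begins 54 mm behind the grasp point. The pads swing forward as they close: fully open they stand 13 mm farther back than shut.
Start: joints at [-1.365, 0.426, 0.074, 1.606, -0.034, 1.111, -0.067], TCP at [0.235, 0.633, 0.231] pointing down, gripper open.
Joint ranges: [-2.85, 2.85], [-0.5, 2.14], [-1.23, 1.37], [0.21, 2.46], [-1.02, 4.16], [0.16, 2.05], [-2.73, 2.73]. Speed limits (rad/s): [1.89, 1.89, 2.39, 2.39, 3.01, 3.01, 3.01].

INTERFACE

Orientations are given as a unit quaternion [x, y, z, w].
In Python, from cell import robot, eyes gives the robot as it stands. Calls block until the motion is done:
- robot.goto(position, orientation): joint-space move of the TCP to a pose.
- robot.move_linear(position, ori=None, vel=0.15, force_limit=None): straight line of the TCP; ori=None keeps the orientation; vel is the mean speed in m/s. With force_limit (N) it stops when the force on the tool has changed by that much, and returns True; else False.
- robot.move_j(angles): joint-space move.
- robot.command_gripper(opening, newtons=None): finger opening in m; newtons is the grip in N (None keeps the last); returns when the fingers have stopped.
- robot.pause(seconds).
- robot.solve_ik(position, orientation): joint angles nearest the present ones, or None.
- robot.get_obs(): the state.
- eyes.get_image(name): name is "scene" or "top" or "wrist"; returns a dict with "color" (384x512x3 uint8, blue, green, red), "z_map" (384x512 float32, m along the optical axis (not along the pixel's ray), 0 where there is no reading), "vfov" (degrees; the focal length in pixels is half the picture's height over the tangent of half this angle, whatever the lens; pixels are square), "cx", "cy" (the principal point, pixels), "R" (3x3) and "t" (3): a world point X has camera coordinates R X + t. Camera axes: x right, y down, z forward; pixel columns grow to the right and rows downward; lengths in m; the calibration is good to about 2 mm. A picture is of the moment at which its call begins.
A pose or a line that the arm cannot do raises robot.Unreachable and nothing moves.
- robot.finish_job(): hands the job in; it is judged then, once.
The state is a dict: "clock": time; "q": joint angles; "joint_velocities": joint speeds; "tau": joint torques, N m; "ee_pos": TCP position; "ee_rot": TCP orientation; "force": force on the tool from outside, world axes, zero at the start; "torque": the same for the moment, N m; "grip_width": finger opening in m; "gripper_force": force on a finger pad.
Only numpy, scipy, OpenCV 4.12 (cv2) and the standard library are available. Lean on these libraries where they do the work, as an engineer would, in place of code of your own. Each camera call takes 0.05 s, during which the arm holds its last target. There are 200 camera calls.

TASK

Put the little pot stand together as far as the last lowering: first screw the stand's loose cap fully tight, clockwise seen from above, until its tab meets the stop lug. Then pick up the cast-iron pot bracket by its balance point and hold it level and still with the hole of its thick boss centred a few centimetres above the tip of the cap's steel spigot, without touching the stand with the bracket or disturbing the plants and pots nearby. Finish while still holding it there in the gripper: do not lower it on, put it down or let go.

Things in the scene. Friction and masses are not known exactly. Their poses are not given: they have to be found in the camera images.
- stand: Pot stand: a heavy grey plastic tub full of sand, fixed to the table, round, 120 mm in diameter and 90 mm high with a flat shoulder, on one side of the table middle (left or right varies). Origin: centre of its underside, on the table; z up. It carries the screw cap (see cap).
- cap (a joint): Turn of the black ribbed screw cap on top of the tub, rad, about its vertical axis, growing clockwise seen from above. 0 = loosest, 1.2 = tight (tab against stop lug, hard stop). Starts at 0 to 0.5, stays where left, turns with 0.2 N m, never rises. Cap: round, 58 mm in diameter, 30 mm high, underside 92 mm and top 122 mm above the table; grip it from above, any direction.
- spigot_tip (a point): Centre of the top end of the steel spigot, 16 mm in diameter, that stands 30 mm up from the middle of the cap's top; on the cap's axis, 152 mm above the table.
- cap_tab (a point): Point on the cap's flat side tab, 42 mm from the cap's axis, 95 mm above the table; it turns with the cap. The tab is 6 mm high at the cap's lower edge and reaches 48 mm from the axis: keep the fingertips at least 10 mm above the cap's underside to clear tab and lug.
- stop_lug (a point): The fixed grey stop lug on the tub's shoulder, 42 mm from the axis, 95 mm above the table, a block 18 x 8 mm and 9 mm high above the shoulder. At the tight position the tab lies against its side.
- bracket: Cast-iron pot bracket, loose, flat on the table on the other side from the stand, 218 mm long, 0.5 to 0.7 kg: thick round boss with a vertical hole, straight bar, thin pot ring. Origin: centre of the boss's underside; x along the bar to the ring, z up. Bar 12 mm wide, underside 6 mm and top 24 mm above the bracket's underside. Balance point (centre of mass): on the bar at x = 52 mm.
- bore (a point): Lower mouth of the boss's hole, at the bracket's origin. Boss 44 mm in diameter, 30 mm high; through hole 20 mm in diameter. At the bracket's other end the pot ring: 72 mm outside, 60 mm inside, 14 mm high, its centre 160 mm from the boss's centre.
- seed_tub: Bystander: clear plastic seedling tub with grit and tiny cacti, 180 x 120 x 55 mm, outermost to the robot's left. Origin: centre of the underside.
- cactus_pot: Bystander: terracotta pot with a round cactus, 72 mm in diameter, 105 mm high in all, outermost to the robot's right. Origin: centre of the underside.
- low_pot: Bystander: empty low terracotta pot, 84 mm in diameter, 45 mm high, far middle of the table. Origin: centre of the underside.
Not all that is in view belongs to the job. There is more than one size of the stand; the job needs the middle-sized.

How it is judged:
By the outcome, as a careful person would: the job done as asked, in the order asked, and still so for the second after the job is handed in, while the arm keeps its last pose, push and grip.
It also fails if it takes over 54 s, if anything falls off the work surface, if the arm or the gripper's body presses on something with over 40 N, if the wrist force passes 120 N, or if a joint passes its speed limit or range.

## Working session

There is one attempt and no reset: what is moved stays moved. The work goes in short steps, each a Python script; the robot and the scene stay as the last script left them, time stands still between calls to the robot, and variables do not carry over. Pictures are saved under pics/ and viewed, at most 10 in all, crops included, and the job is handed in when it is done.

```bash
mkdir -p pics
cat > h.py <<'E'
import numpy as np, cv2
from cell import robot, eyes
def snap(n,f):
    d=eyes.get_image(n); cv2.imwrite('pics/'+f,d['color']); np.savez('pics/'+f[:-4]+'.npz',**d); return d
def foc(d): return d['color'].shape[0]/2/np.tan(np.radians(d['vfov'])/2)
def ray(d,u,v,z):
    f=foc(d);R=np.array(d['R']);t=np.array(d['t']);c=-R.T@t
    r=R.T@np.array([(u-d['cx'])/f,(v-d['cy'])/f,1.]);return c+r*(z-c[2])/r[2]
def cloud(d):
    f=foc(d);Z=d['z_map'];v,u=np.mgrid[:Z.shape[0],:Z.shape[1]]
    P=np.stack([(u-d['cx'])/f*Z,(v-d['cy'])/f*Z,Z],-1)
    W=(P-np.array(d['t']))@np.array(d['R']);W[Z==0]=np.nan;return W
E
python3 - <<'E'
from h import *
a=snap('top','top.png');b=snap('scene','scene.png')
for d in(a,b):print(d['vfov'],d['cx'],d['cy'],-np.array(d['R']).T@d['t'])
o=robot.get_obs();print(o['clock'],o['ee_pos'],o['ee_rot'],o['grip_width'],o['force'])
E
```

```text
42.427562886915126 255.5401351745885 194.5136544253785 [ 0.38520111 -0.01085046  1.70645182]
44.86037778433129 257.1444229655881 185.03612451213897 [ 1.3637514  -0.95063685  1.13082438]
0.1 [0.23502892 0.63235196 0.23064748] [ 1.76980655e-01  9.84214138e-01 -6.12145883e-04 -6.36213410e-05] 0.08538443614741625 [-0.91972065 -0.23812817 -0.25628027]
```

View pics/top.png

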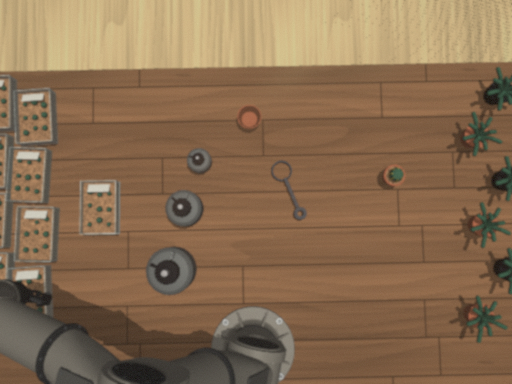

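View pics/scene.png

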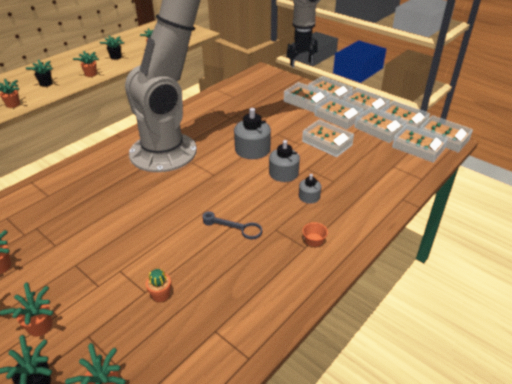

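Candidates for the stand in the top view are large (171,271), about 49 px; middle (184,208), about 37 px; and small (199,160), about 25 px. A 120 mm disc at 90 mm height should span about 37 px, so the middle one fits. The bracket runs from its boss at (299,213) to its ring at (281,171). I'll confirm with an enlarged crop and measure.

Run:
```python
from h import *
d=dict(np.load('pics/top.npz'));I=d['color'];W=cloud(d)
A=cv2.resize(I[183:233,157:217],None,fx=8,fy=8,interpolation=cv2.INTER_CUBIC)
B=cv2.resize(I[152:227,262:317],None,fx=5.33,fy=5.33,interpolation=cv2.INTER_CUBIC)
h=max(A.shape[0],B.shape[0]);P=lambda x:cv2.copyMakeBorder(x,0,h-x.shape[0],0,0,0)
cv2.imwrite('pics/crop.png',np.hstack([P(A),P(B)]))
z=W[...,2]
def box(u0,u1,v0,v1):
    m=np.zeros(z.shape,bool);m[v0:v1,u0:u1]=1;return m
for n,b in dict(L=(140,205,240,300),M=(157,217,184,236),S=(180,220,143,180)).items():
    for lo,hi in((.05,.1),(.1,.135),(.135,.2)):
        m=box(*b)&(z>lo)&(z<hi)
        if m.sum()<2:continue
        (c,s,_)=cv2.minAreaRect(np.argwhere(m)[:,::-1].astype(np.float32)); zz=np.nanmedian(z[m])
        print(n,lo,m.sum(),np.round(c,1),np.round(s,1),zz.round(4),ray(d,*c,zz).round(4))
m=box(262,317,152,227)&(z>.006)
g=cv2.cvtColor(I,cv2.COLOR_BGR2HSV)
mk=(box(262,317,152,227)&(g[...,1]<90)).astype(np.uint8)
n,l,st,ce=cv2.connectedComponentsWithStats(mk);k=1+st[1:,4].argmax();print(st[1:],m.sum())
Q=(l==k); 
# ring: pixels by v<186 ; boss: v>205
for nm,sel,h_ in(('ring',Q&(np.mgrid[:384,:512][0]<183),.014),('boss',Q&(np.mgrid[:384,:512][0]>206),.03)):
    pts=np.argwhere(sel)[:,::-1].astype(np.float32);c,r=cv2.minEnclosingCircle(pts);p=ray(d,*c,h_);print(nm,c,r,p.round(4),r/foc(d)*(1.706-h_)*2, np.nanmax(z[sel]))
for n,b in dict(seed=(75,125,175,240),cact=(380,410,160,192),low=(232,264,102,135)).items():
    m=box(*b)&(z>.02);print(n,W[m].min(0).round(3),W[m].max(0).round(3))
```

```text
L 0.05 155 [170.  270.5] [47. 48.] 0.0933 [0.272  0.2607 0.0933]
L 0.1 1218 [169.  270.5] [47. 46.] 0.1117 [0.2734 0.2608 0.1117]
L 0.135 484 [166.6 272. ] [24. 25.] 0.1554 [0.2721 0.2608 0.1554]
M 0.05 768 [183.  207.5] [35. 36.] 0.0859 [0.4752 0.2177 0.0859]
M 0.1 261 [180.9 205.5] [20.9 18.4] 0.1212 [0.4799 0.2195 0.1212]
M 0.135 23 [179.5 206. ] [4. 5.] 0.1518 [0.4765 0.2193 0.1518]
S 0.05 435 [198.5 159.5] [23. 23.] 0.0603 [0.6367 0.1676 0.0603]
S 0.1 6 [197. 157.] [2. 2.] 0.1032 [0.6385 0.1678 0.1032]
[[271 160  36  60 377]] 609
ring (281.8174743652344, 171.7936553955078) 11.932957649230957 [ 0.595  -0.1136  0.014 ] 0.08163532727225933 0.03344198813820949
boss (299.6000061035156, 212.39999389648438) 7.093767166137695 [ 0.4531 -0.1694  0.03  ] 0.048070719697403 0.041839320812311384
seed [0.396 0.444 0.02 ] [0.576 0.571 0.062]
cact [ 0.536 -0.521  0.044] [ 0.605 -0.451  0.11 ]
low [ 0.743 -0.043  0.02 ] [0.825 0.036 0.052]
```

View pics/crop.png

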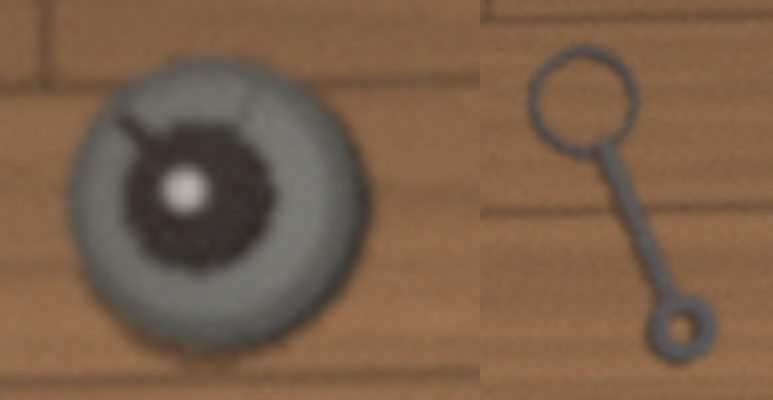

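The middle stand checks out: shoulder about 0.09 m, cap 0.121, spigot 0.152, axis near (0.476, 0.218). Its tab is at crop (125,118) and the grey lug at crop (245,105), which is clockwise from the tab. Next I'll go above it and look with the wrist camera.

```bash
cat >> h.py <<'E'
def quat(yaw): # tool down, tool y (closing line) at angle yaw
    p=(yaw+np.pi/2)/2; return [np.cos(p),np.sin(p),0.,0.]
E
python3 - <<'E'
from h import *
P=[.476,.218,.36]
best=None
for y in np.arange(-3.1,3.1,.2):
    q=robot.solve_ik(P,quat(y))
    if q is not None:
        print(round(y,2),np.round(q,2))
        if best is None or abs(q[6]+.7)<abs(best[1][6]+.7): best=(y,q)
print(best[0]); robot.goto(P,quat(best[0]))
o=robot.get_obs();print(o['clock'],o['ee_pos'],o['ee_rot'],np.round(o['q'],3),o['torque'])
d=snap('wrist','w1.png');print(-np.array(d['R']).T@d['t'])
E
```

```text
-3.1 [-0.66  0.08  0.11  1.78 -0.01  1.29  2.64]
-2.9 [ 0.36  0.2  -1.04  1.72  0.17  1.32  2.68]
-2.3 [-1.65  0.13  1.23  1.81 -0.13  1.29 -2.68]
-2.1 [-1.65  0.13  1.23  1.81 -0.13  1.29 -2.48]
-1.9 [-1.24  0.07  0.74  1.8  -0.05  1.28 -2.38]
-1.7 [-1.21  0.07  0.71  1.8  -0.05  1.28 -2.19]
-1.5 [-1.19  0.07  0.69  1.8  -0.05  1.29 -1.99]
-1.3 [-1.18  0.07  0.67  1.8  -0.05  1.29 -1.79]
-1.1 [-1.17  0.07  0.67  1.8  -0.05  1.29 -1.59]
-0.9 [-1.14  0.07  0.63  1.8  -0.04  1.29 -1.4 ]
-0.7 [-1.11  0.07  0.6   1.8  -0.04  1.29 -1.2 ]
-0.5 [-1.08  0.07  0.57  1.8  -0.04  1.29 -1.  ]
-0.3 [-1.07  0.07  0.56  1.8  -0.04  1.29 -0.8 ]
-0.1 [-1.07  0.07  0.55  1.8  -0.04  1.29 -0.6 ]
0.1 [-1.04  0.07  0.52  1.79 -0.04  1.29 -0.41]
0.3 [-1.01  0.07  0.49  1.79 -0.03  1.29 -0.21]
0.5 [-0.98  0.07  0.46  1.79 -0.03  1.29 -0.01]
0.7 [-0.95  0.07  0.43  1.79 -0.03  1.29  0.18]
0.9 [-0.92  0.07  0.4   1.79 -0.03  1.29  0.38]
1.1 [-0.89  0.07  0.36  1.79 -0.03  1.29  0.58]
1.3 [-0.86  0.07  0.33  1.79 -0.02  1.29  0.78]
1.5 [-0.83  0.07  0.3   1.78 -0.02  1.29  0.97]
1.7 [-0.82  0.07  0.28  1.78 -0.02  1.29  1.17]
1.9 [-0.79  0.07  0.26  1.78 -0.02  1.29  1.37]
2.1 [-0.76  0.07  0.23  1.78 -0.02  1.29  1.57]
2.3 [-0.75  0.08  0.21  1.78 -0.02  1.29  1.77]
2.5 [-0.73  0.08  0.19  1.78 -0.01  1.29  1.96]
2.7 [-0.71  0.08  0.17  1.78 -0.01  1.29  2.16]
2.9 [-0.68  0.08  0.14  1.78 -0.01  1.29  2.36]
-0.09999999999999742
1.9083 [0.47560419 0.21928802 0.35960274] [ 7.40686552e-01  6.71850669e-01 -3.25170256e-04  7.38754281e-05] [-1.067  0.072  0.551  1.796 -0.039  1.285 -0.604] [ 0.02446884 -0.05520693 -0.00773446]
[0.48199866 0.28741785 0.50334749]
```

View pics/w1.png

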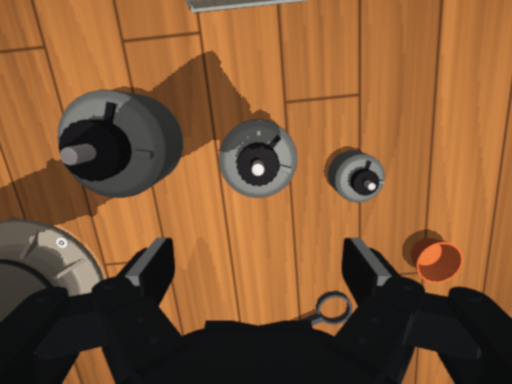

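The wrist view shows the middle stand at (258,157): spigot tip (258,169), tab (276,141), lug near (292,160), which is clockwise from the tab. Joint 7 grows counter-clockwise, so tightening means lowering q7. I'll measure the axis from this view.

Run:
```python
from h import *
d=dict(np.load('pics/w1.npz'));I=d['color'];z=cloud(d)[...,2]
b=np.zeros(z.shape,bool);b[110:205,205:310]=1
m=(b&(cv2.cvtColor(I,cv2.COLOR_BGR2GRAY)>190)).astype(np.uint8)
n,l,s,c=cv2.connectedComponentsWithStats(m);k=1+s[1:,4].argmax();print('tip',s[k],c[k],ray(d,*c[k],.152).round(4))
W=cloud(d)
for lo,hi in((.084,.094),(.115,.128),(.146,.16)):
    m=b&(z>lo)&(z<hi);pts=W[m][:,:2].astype(np.float32)
    (c,r)=cv2.minEnclosingCircle(pts*1000);print(lo,m.sum(),np.round(c,1),round(r,1),np.median(z[m]))
cv2.imwrite('pics/w1c.png',cv2.resize(I[110:205,205:310],None,fx=6,fy=6,interpolation=cv2.INTER_CUBIC))
print('tab',ray(d,276,141,.095),'lug',ray(d,292,160,.095))
```

```text
tip [253 164  11  11  97] [257.65979381 169.1443299 ] [0.475  0.2194 0.152 ]
0.084 2573 [474.1 219.8] 56.0 0.0892756757467682
0.115 1270 [474.4 219.7] 29.9 0.12298681272802958
0.146 125 [474.3 219.7] 7.9 0.1529292037135283
tab [0.50394587 0.24651713 0.095     ] lug [0.52495186 0.2169868  0.095     ]
```

View pics/w1c.png

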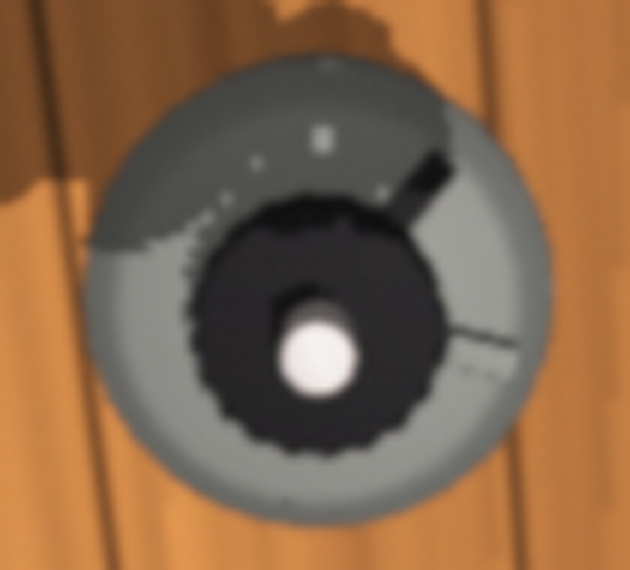

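Run:
```python
from h import *
A=[.4745,.2195]
robot.goto(A+[.23],quat(1.0))
print('hit',robot.move_linear(A+[.106],vel=.1,force_limit=15))
robot.command_gripper(.03,70)
o=robot.get_obs();print(o['clock'],o['ee_pos'],o['grip_width'],o['gripper_force'],o['force'],o['torque'])
q=np.array(o['q']);t0=o['torque'][2]
for i in range(30):
    q[6]-=.05;robot.move_j(q);o=robot.get_obs();dt=o['torque'][2]-t0
    print(i,round(o['clock'],2),round(q[6],2),round(o['q'][6],3),round(dt,2),np.round(o['force'],1))
    if abs(dt)>1.3:break
```

```text
hit False
4.8583 [0.47496315 0.22004883 0.1069961 ] 0.05513791618618321 70.57513475418091 [-4.28844667 -1.11985119 16.01819821] [-0.06043932  0.80536895 -0.00281529]
0 5.11 0.61 0.607 -0.17 [-2.3 -0.1  5.7]
1 5.36 0.56 0.557 -0.18 [-2.8 -0.5  6.5]
2 5.61 0.51 0.507 -0.22 [-1.3 -0.4  5.6]
3 5.86 0.46 0.457 -0.15 [-2.5 -0.6  5.8]
4 6.11 0.41 0.407 -0.18 [-2.  -0.2  6.3]
5 6.36 0.36 0.357 -0.2 [-2.2 -0.6  6.6]
6 6.61 0.31 0.307 -0.18 [-2.2 -0.6  5.3]
7 6.86 0.26 0.257 -0.2 [-1.  -0.6  5.7]
8 7.11 0.21 0.207 -0.09 [-2.4  0.7  5. ]
9 7.36 0.16 0.157 -0.18 [-1.5  0.2  5.3]
10 7.61 0.11 0.107 -0.19 [-2.  -0.2  4.7]
11 7.86 0.06 0.057 -0.16 [-1.5  0.4  5.1]
12 8.11 0.01 0.007 -0.16 [-0.7 -0.1  4.6]
13 8.36 -0.04 -0.043 -0.22 [-1.6 -0.3  5.8]
14 8.61 -0.09 -0.093 -0.16 [-1.5 -0.1  5.8]
15 8.86 -0.14 -0.143 -0.22 [-0.9 -0.3  5.4]
16 9.11 -0.19 -0.193 -0.2 [-0.5 -0.5  5.2]
17 9.36 -0.24 -0.243 -0.2 [-1.4  0.8  5. ]
18 9.61 -0.29 -0.292 1.59 [-0.8 -1.2  6. ]
```

The torque jumped to 1.6 N m after about 0.9 rad, which opposes clockwise motion and is what the stop would give. I'll give it a slight extra push, release, rise and check.

Run:
```python
from h import *
q=np.array(robot.get_obs()['q'])
q[6]-=.015;robot.move_j(q);o=robot.get_obs();print(q[6],o['q'][6],o['torque'],o['clock'])
robot.command_gripper(.085)
p=o['ee_pos'];robot.move_linear([p[0],p[1],.22],vel=.2)
robot.goto([.476,.218,.36],quat(-.1))
d=snap('wrist','w2.png');o=robot.get_obs();print(o['clock'],o['ee_pos'],o['force'])
f=foc(d);R=np.array(d['R']);c=R@np.array([.4745,.2195,.1])+d['t'];u,v=(f*c[:2]/c[2]+[d['cx'],d['cy']]).astype(int);print(u,v)
C=cv2.resize(d['color'][v-45:v+45,u-50:u+50],None,fx=6,fy=6,interpolation=cv2.INTER_CUBIC);cv2.imwrite('pics/w2c.png',C)
```

```text
-0.30652525637515105 -0.3046536778424263 [-0.47731439  0.10114819  2.72674177] 9.8583
11.65 [0.47548558 0.21794873 0.35851175] [-0.4595914   0.02805256 -0.13034382]
257 161
```

View pics/w2c.png

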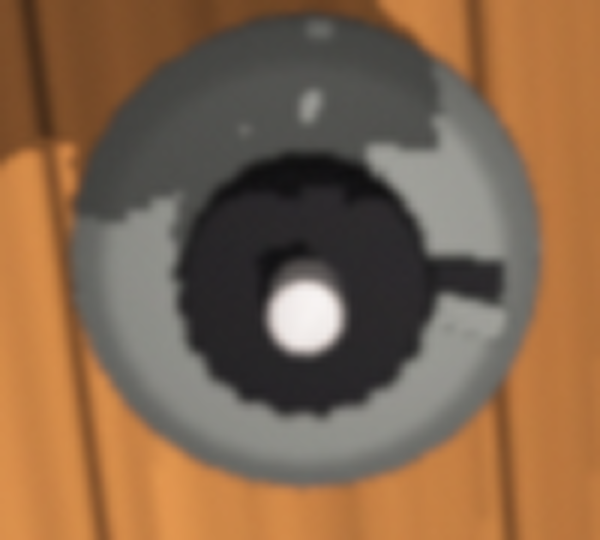

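The tab now lies against the lug (crop 465,280 against 475,315), so the cap is tight. Next is the bracket.

Run:
```python
from h import *
y=0.376-np.pi/2
P=[.50,-.15,.34]
for yy in(y,y+np.pi):
    q=robot.solve_ik(P,quat(yy));q2=robot.solve_ik([.523,.238,.2],quat(yy));print(yy,q if q is None else np.round(q,2),q2 if q2 is None else np.round(q2,2))
robot.goto(P,quat(y+np.pi))
d=snap('wrist','w3.png');o=robot.get_obs();print(o['clock'],o['ee_pos'],-np.array(d['R']).T@d['t'],o['force'])
```

```text
-1.1947963267948967 [-0.78  0.11  1.05  1.85 -0.1   1.24 -0.89] [-1.03  0.34  0.61  1.89 -0.23  0.98 -1.51]
1.9467963267948964 [-0.67  0.1   0.92  1.84 -0.08  1.24  2.22] [-0.81  0.3   0.33  1.88 -0.12  0.97  1.52]
14.2 [ 0.5001001  -0.14968095  0.33996473] [ 0.43591379 -0.17518333  0.48371153] [ 0.55068999 -0.75977937 -0.4208235 ]
```

View pics/w3.png

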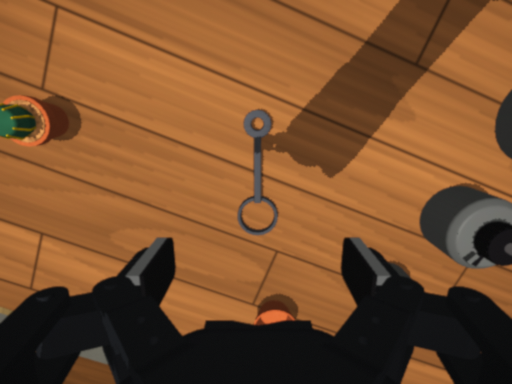

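The wrist view shows the bracket boss at (258,123) and the ring at (257,215), with the bar vertical in the picture. Boss and ring positions come next.

Run:
```python
from h import *
d=dict(np.load('pics/w3.npz'));I=d['color'];W=cloud(d);g=cv2.cvtColor(I,cv2.COLOR_BGR2HSV)
m=np.zeros(I.shape[:2],np.uint8);m[104:240,232:285]=(g[104:240,232:285,1]<110)
cs,h=cv2.findContours(m,cv2.RETR_CCOMP,cv2.CHAIN_APPROX_NONE)
for c,hh in zip(cs,h[0]):
    if len(c)<15:continue
    M=cv2.moments(c);
    if hh[3]>=0:
        (e,s,_)=cv2.fitEllipse(c);print('hole',np.round(e,1),np.round(s,1),[ray(d,*e,z)[:2].round(4) for z in(0,.007,.014,.015,.03)])
    else:print('outer',cv2.boundingRect(c))
z=W[...,2]; sel=m.astype(bool)
for n,r in(('boss',(104,140)),('bar',(145,190)),('ring',(195,240))):
    s=sel.copy();s[:r[0]]=0;s[r[1]:]=0;X=W[s];c,rr=cv2.minEnclosingCircle((X[:,:2]*1000).astype(np.float32));print(n,np.nanmedian(X[:,2]),np.round(c,1),rr)
    if n=='bar':
        v=cv2.fitLine((X[:,:2]).astype(np.float32),cv2.DIST_L2,0,.01,.01).ravel();print(v,np.arctan2(v[1],v[0]))
```

```text
outer (238, 110, 40, 125)
hole [257.3 215.2] [29.9 34.3] [array([ 0.6024, -0.1109]), array([ 0.6   , -0.1118]), array([ 0.5976, -0.1127]), array([ 0.5972, -0.1129]), array([ 0.5921, -0.1149])]
hole [257.4 123.4] [13.1 13.1] [array([ 0.4511, -0.1702]), array([ 0.4508, -0.1703]), array([ 0.4506, -0.1703]), array([ 0.4506, -0.1704]), array([ 0.4501, -0.1705])]
boss 0.030880770995991 [ 452.1 -169.7] 23.027793884277344
bar 0.024969022128712985 [ 516.5 -145.7] 37.0703010559082
[nan nan nan nan] nan
ring 0.014629861953326648 [ 597.4 -109.8] 41.6738395690918
```

The boss is at (0.451, −0.170) and the ring at (0.5995, −0.112), 159 mm apart against the given 160. That puts the balance point at (0.4994, −0.151). Now I'll grip and lift.

Run:
```python
from h import *
b=.3724;y=b+np.pi/2;P=[.4994,-.1511]
robot.goto(P+[.10],quat(y))
o=robot.get_obs();print(o['ee_pos'],o['force'])
print('hit',robot.move_linear(P+[.007],vel=.08,force_limit=12))
o=robot.get_obs();print(o['ee_pos'],o['force'],o['clock'])
robot.command_gripper(.0,100)
o=robot.get_obs();print(o['clock'],o['ee_pos'],o['grip_width'],o['gripper_force'],o['force'],o['torque'])
robot.move_linear(P+[.26],vel=.12);robot.pause(.3)
o=robot.get_obs();print(o['clock'],o['ee_pos'],o['grip_width'],o['gripper_force'],o['force'],o['torque'])
d=snap('wrist','w4.png');snap('scene','s4.png')
```

```text
[ 0.50046318 -0.15114905  0.10108386] [-0.56013569  0.28376462  0.59924586]
hit False
[ 0.49968647 -0.1511652   0.00740286] [-0.39308523  0.40252951  0.29821752] 16.4667
17.15 [ 0.49948061 -0.15112781  0.0073639 ] 0.009797778670291262 98.46881031990051 [-2.74281805  0.7693666  10.10705802] [0.13416442 0.57301889 0.07616992]
19.7083 [ 0.49936329 -0.15111244  0.25991046] 0.009261033956415617 97.71624684333801 [-0.84594056 -0.64290454 -5.7942319 ] [-0.00781473  0.04909369 -0.02153616]
```

View pics/w4.png

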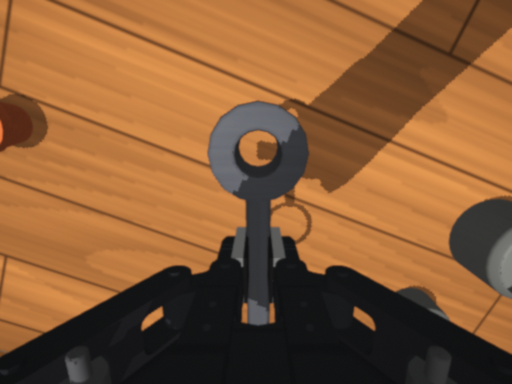

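The bracket is held with only about 0.05 N m of moment, so it is balanced. I'll measure the boss hole in hand and check level by depth, then carry it over.

```bash
cat >> h.py <<'E'
def held(d,zu):
    W=cloud(d);z=W[...,2];f=foc(d)
    m=((z>zu+.02)&(z<zu+.045)).astype(np.uint8);m[230:]=0;m[:,:190]=0;m[:,330:]=0
    cs,h=cv2.findContours(m,cv2.RETR_CCOMP,cv2.CHAIN_APPROX_NONE)
    for c,hh in zip(cs,h[0]):
        if len(c)>25:
            e,s,_=cv2.fitEllipse(c);print('hole' if hh[3]>=0 else 'outer',np.round(e,1),np.round(s,1),ray(d,*e,zu+.03).round(4))
    X=W[95:205,205:312].reshape(-1,3);X=X[(X[:,2]>zu+.025)&(X[:,2]<zu+.036)]
    A=np.c_[X[:,:2]-X[:,:2].mean(0),np.ones(len(X))];k=np.linalg.lstsq(A,X[:,2],rcond=None)[0]
    print('plane slopes,z',k.round(4),'mid',(X.min(0)/2+X.max(0)/2).round(4))
E
python3 - <<'E'
from h import *
d=dict(np.load('pics/w4.npz'));held(d,.2525)
p=np.array([.4994,-.1511]);print('expect boss',p-.052*np.array([np.cos(.3724),np.sin(.3724)]))
o=robot.get_obs()
T=np.array([.4745,.2195])+.052*np.array([np.cos(.3724),np.sin(.3724)])
y=.3724+np.pi/2
robot.move_linear(list(T)+[.26],quat(y),vel=.12);robot.pause(.3)
o=robot.get_obs();print(o['clock'],o['ee_pos'],o['force'],o['torque'],T)
d=snap('wrist','w5.png');held(d,o['ee_pos'][2]-.0074)
snap('top','t5.png')
E
```

```text
outer [257.4 157.8] [ 95.5 123.1] [ 0.4523 -0.1699  0.2825]
hole [257.4 150.7] [42.6 43.6] [ 0.4495 -0.1711  0.2825]
plane slopes,z [-0.0097 -0.0041  0.2834] mid [ 0.4519 -0.1704  0.2818]
expect boss [ 0.45096425 -0.1700203 ]
23.5083 [0.5229422  0.2383817  0.26002804] [ 0.08145403 -0.06458362 -5.23965517] [0.01231036 0.01676417 0.00152078] [0.52293575 0.2384203 ]
outer [257.3 157.8] [ 95.4 123.1] [0.4759 0.2195 0.2826]
hole [257.3 150.6] [42.5 43.7] [0.473  0.2184 0.2826]
plane slopes,z [-0.0075 -0.0031  0.2835] mid [0.4752 0.2187 0.2818]
```

View pics/w5.png

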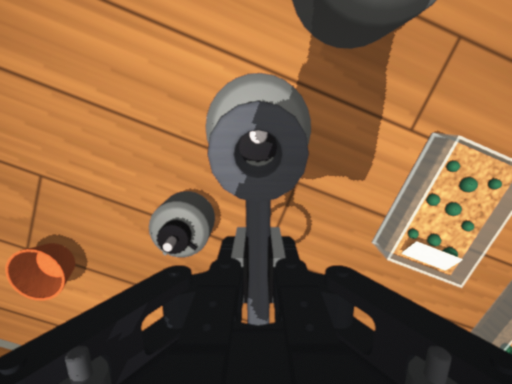

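It's level to about 0.01 rad, and the hole is centred over the axis to about 1 mm (allowing for the far wall of the bore pulling the estimate). Next I'll lower until the underside is about 30 mm above the tip and check.

Run:
```python
from h import *
print('hit',robot.move_linear([.5229,.2384,.1895],vel=.06,force_limit=10));robot.pause(.8)
o=robot.get_obs();print(o['clock'],o['ee_pos'],o['ee_rot'],quat(.3724+np.pi/2),o['force'],o['torque'],o['gripper_force'],np.abs(o['joint_velocities']).max())
d=snap('wrist','w6.png');held(d,o['ee_pos'][2]-.0074)
W=cloud(d);I=d['color']
m=np.zeros(I.shape[:2],bool);m[100:205,205:312]=1;m&=(W[...,2]>.146)&(W[...,2]<.158)&(cv2.cvtColor(I,cv2.COLOR_BGR2GRAY)>120)
print(m.sum(),W[m].mean(0) if m.any() else '')
e=snap('scene','s6.png');f=foc(e);c=np.array(e['R'])@[.4745,.2195,.16]+e['t'];u,v=(f*c[:2]/c[2]+[e['cx'],e['cy']]).astype(int)
C=cv2.resize(e['color'][v-55:v+55,u-60:u+60],None,fx=5,fy=5,interpolation=cv2.INTER_CUBIC)
cv2.imwrite('pics/f.png',C)
```

```text
hit False
25.7333 [0.52290574 0.23838493 0.18949662] [-1.85137163e-01  9.82712690e-01 -1.62929041e-05 -3.74182842e-06] [np.float64(-0.18512592430422348), np.float64(0.9827148071289589), 0.0, 0.0] [-0.48079275  0.23819692 -5.74597343] [-0.00102439 -0.01755852  0.01315663] 97.73471474647522 0.0011964000904625051
outer [257.3 157.8] [ 95.4 123.1] [0.4758 0.2195 0.2121]
hole [257.4 150.5] [42.5 43.6] [0.4729 0.2184 0.2121]
plane slopes,z [-0.008  -0.0029  0.213 ] mid [0.4753 0.2187 0.2115]
433 [0.47445177 0.21938863 0.15297899]
```

View pics/f.png

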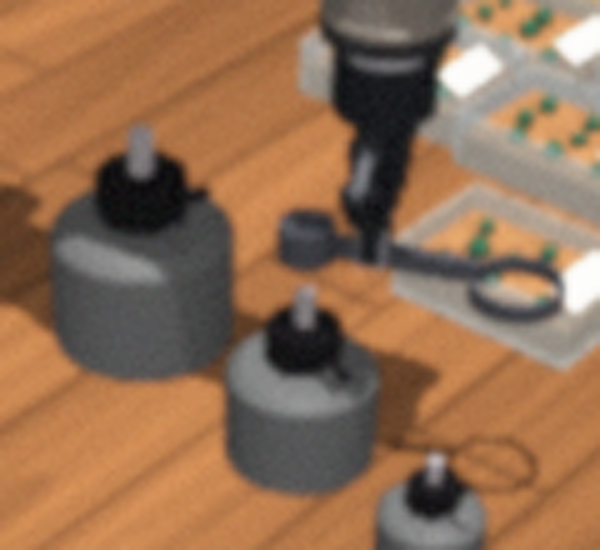

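The boss (crop 308,240) hangs level directly above the middle stand's spigot (306,300). There is a clear gap of about 30 mm, and nothing nearby has been disturbed.

```bash
python3 -c "
from h import *
print(robot.finish_job())"
```

```text
the job is handed in; nothing more can be done
None
```

I screwed the middle stand's cap tight against its stop lug, and the arm is holding the bracket level and still at its balance point, bore centred to about 1 mm and about 30 mm above the spigot tip; the job is handed in at about 26 s, with no verdict returned.

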